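Re-hook a lamp arm's balance spring with a spring puller

TASK

The balance spring of the bench-lamp arm on the plywood board has come off its anchor post: take the spring puller (the tool with the flat rectangular handle) from the rack, catch the loop at the end of the spring with it, stretch the spring and hook its open hook round the anchor post so that the spring stays on under tension. Ease the spring on without letting it snap back, do not touch the spring's hook with the gripper, leave the jar, the tin and the other tools where they are, and hang the puller back upright in its own rack slot.

Things in the scene. Friction and masses are not known exactly. Their poses are not given: they have to be found in the camera images.
- lamp_board: Plywood board 360 x 250 mm, top 12 mm above the bench, fixed; carries a lamp arm laid flat (dark tubes and black shade at -x). Origin at bench height under the spring's pivot; x runs from the pivot towards the anchor, z up. A black clamp knob, 32 mm wide, top at z = 58, stands at x = 235, y = -115 mm, in the way of hook and puller.
- spring_pivot (a point): Axis of the upright stud on which the fixed end of the spring swings, at the height of the spring wire (45 mm above the bench). The stud is 14 mm thick, with a 22 mm cap, top 66 mm above the bench.
- spring_swing (a joint): Swing of the spring about the pivot, rad, in the board's plane: 0 points along the board's +x, positive towards +y (anticlockwise from above). Range -0.9 to 0.9, slight friction: it stays where it is left.
- spring_stretch (a joint): Stretch of the spring, m: 0 relaxed, at most 0.125. Stiffness 90 N/m, so 6 N at 67 mm; it moves only level, along the line from the pivot, and pulls back when let go.
- spring_hook: Level steel hook end of the spring, 6 mm wire. Origin on the pivot axis when relaxed (moves out with the stretch), x outwards, z up. In mm: coil ends at x = 102; shank at y = -12, x = 108 to 158; bend crosses y = 0 at x = 170; other limb back at y = 12 to a flared tip at x = 146, y = 18. Open on its +y side from x = 102 to 143: the post must enter there, then lies in the bend at x = 161.
- hook_bend (a point): Middle of the hook's bend, wire centre (x = 170 of the hook).
- pull_loop (a point): Centre of the pull loop that the puller catches: a level ring of the 6 mm wire beyond the bend, 28 mm inside, 40 mm outside, at x = 190 of the hook (its outer end at x = 210), 45 mm above the bench.
- anchor: Fixed anchor on the board: steel foot 40 x 44 x 8 mm and in its middle an upright round post 12 mm thick with an 18 mm cap, top 67 mm above the bench. Origin under the foot, axes as the board's. The post is 220 to 234 mm from the pivot along the board's x, so the relaxed spring swings past it freely.
- anchor_post (a point): Axis of the anchor post at the height of the spring wire (45 mm above the bench).
- rack: Fixed light-wood tool rack, 220 mm long: back wall 100 mm high, deck 12 mm thick with its top 88 mm above the bench. Origin on the bench in its middle; x points to the back wall, y along the row. Three slots 16 mm wide at y = -65, 0, 65 mm run along x from the open front (x = -45) to x = 15; each tool hangs with its shaft at x = -12.
- puller: Spring puller, 136 mm tall, 130 g, hanging upright. Origin at the shaft's lower tip, z up. Flat dark-wood handle 36 (x) x 22 (y) mm, z = 76 to 136; steel flange 40 x 36 mm, z = 70 to 76, resting on the deck; shaft 8 mm thick. At the tip a toe 8 mm thick (z = 0 to 8) points to +x, reaching 14 mm from the axis. In the rack x points to the back wall.
- scriber: Bystander: scriber with a round dark-wood handle (28 mm thick, top at z = 130) and a straight pointed shaft, hanging in another slot. Origin on its axis, 70 mm below the underside of its flange.
- file: Bystander: needle file with the same round handle and a flat blade, hanging in another slot. Origin as for the scriber.
- jar: Bystander: glass jar with a steel lid, 64 mm in diameter, 85 mm high. Origin at the middle of its underside.
- tin: Bystander: round metal tin, 72 mm in diameter, 55 mm high. Origin at the middle of its underside.

How it is judged (in metres and radians):
On the way, in this order (a step that is already met when the one before it is completed fails the run):
1. the spring is stretched more than 30 mm by the puller (value of joint spring_stretch above 0.03 m and contact force between puller and spring_hook above 1.5 N), for 0.2 s.
2. the hook bears on the anchor post and the puller no longer touches it (horizontal distance between hook_bend and anchor_post below 0.014 m and contact force between spring_hook and anchor above 2 N and contact force between puller and spring_hook below 0.2 N), for 0.2 s.
At the end, for the whole second after the job is handed in: The bend of the spring's hook bears on the anchor post (bend within 14 mm of the post's axis, more than 2 N, spring stretched more than 45 mm), and the puller hangs at rest in its own rack slot, upright within 0.15 rad, its flange on the deck within 6 to 8 mm, within 30 mm of where it hung (horizontal distance between hook_bend and anchor_post below 0.014 m and contact force between spring_hook and anchor above 2 N and value of joint spring_stretch above 0.045 m and x of puller in the frame of rack between -0.032 and 0.02 m and y of puller in the frame of rack between -0.08 and 0.08 m and z of puller in the frame of rack between 0.01 and 0.024 m and angle between puller's own z axis and vertical below 0.15 rad and distance of puller from where it was at the start of the episode below 0.03 m and linear speed of puller below 0.03 m/s); the robot touches nothing.
It fails at once if the gripper or the arm touches the spring's hook (contact force between any of the fingers, the arm and spring_hook above 1 N).
It fails at once if the spring snaps back (faster than 0.6 m/s) (velocity of joint spring_stretch below -0.6 m/s).
It fails at once if a bystander is moved more than 25 mm (distance of any of jar, tin, scriber, file from where it was at the start of the episode above 0.025 m).
It also fails if it takes over 64 s, if anything falls off the work surface, if the arm or the gripper's body presses on something with over 40 N, if the wrist force passes 120 N, or if a joint passes its speed limit or range.

ROBOT

A 6-joint arm with a two-finger parallel gripper is mounted at the origin on the work surface. World frame = base frame: x ahead of the robot, y to its left, z up, the work surface at z = 0. Lengths are in m, angles in degrees, forces in N, time in s.
With the tool pointing down it reaches from about 0.35 to 0.875 m from the base axis. Payload 4.2 kg.
Tool frame: the origin (TCP) lies midway between the tips of the shut fingers; the grasp point (between the pads) lies 19 mm behind it; z points along the fingers, y is the line along which they close (so a half turn about z gives the same grasp; the last joint's range is limited). The gripper opens to 87 mm and grips with 3 to 60 N. Pads are 19 mm wide; open, the fingers measure 117 mm over their backs; the gripper's body (75 mm by 190 mm) begins 51 mm behind the grasp point.
Start: joints at [-52.277, 22.042, 0.453, 0, -68.411, -14.817], TCP at [0.243, -0.576, 0.223] pointing down, gripper open.
Joint ranges: [-179.83, 179.83], [-69.29, 118.12], [-61.27, 80.66], [-181.25, 117.63], [-171.15, -9.14], [-177.46, 177.46]. Speed limits (degrees/s): [159.86, 159.86, 180, 180, 180, 180].

INTERFACE

Orientations are given as a 3x3 rotation matrix whose columns are the frame's x, y, z axes.
In Python, from station import r, vision gives the robot as it stands (r), with the cameras (vision).
- The arm moves only by the shell command python3 steer.py 'ROWS'. ROWS is a JSON object with one list for each field, all of the same length, 1 to 8, a row being the entries at one place: finger_gap (the opening from 0.0 (shut) to 1.0 (fully open)), tx, ty, tz (the shift in m), rx, ry, rz (a rotation vector in degrees); each row is the pose to reach, as a shift and turn from the pose commanded when the command began, along the tool's axes at that moment; what a row does not reach only later rows make up. A row lasts 1/10 s, in which the tool goes at most 0.05 m and 8.59 degrees, less where a joint would pass 70% of its speed; a pose out of reach is approached as far as the arm can. The fingers move at their own pace and stop on an object; the grip force is fixed at half the most. Time passes only in rows, so rows that do not move let the fingers close. It prints the time, the measured TCP pose, the force, the opening and the grip force at its end. Input that does not fit is refused with a message, and nothing moves.
- r.sense(): the state, without advancing time (a new reading comes with each control period).
- vision.capture(name): name is "scene" or "top" or "wrist"; returns a dict with "pixels" (420x560x3 uint8, red, green, blue), "z_map" (420x560 float32, m along the optical axis (not along the pixel's ray), 0 where there is no reading), "K" (3x3 intrinsics, pixels), "distortion" ([k1, k2, p1, p2, k3] as OpenCV has them; the pictures are not rectified), "world_from_camera" (4x4, takes a point from camera to world coordinates). Camera axes: x right, y up, looking along -z (the intrinsics and any distortion apply to the point x, -y, -z); pixel columns grow to the right and rows downward; lengths in m; the calibration is good to about 2 mm. A picture is of the moment at which its call begins.
- r.finish_job(): hands the job in; it is judged then, once.
The state is a dict: "time_s": time; "joints": joint angles; "joint_velocities": joint speeds; "effort": joint torques, N m; "tcp_pos": TCP position; "ee_rot": TCP orientation; "wrist_force": force on the tool from outside, world axes, zero at the start; "moment": the same for the moment, N m; "gripper_width": opening from 0.0 (shut) to 1.0 (fully open); "gripper_force": force on a finger pad.
Only numpy, scipy, OpenCV 4.12 (cv2) and the standard library are available. Lean on these libraries where they do the work, as an engineer would, in place of code of your own. Each camera call takes 0.05 s, during which the arm holds its last target. There are 200 camera calls.

## Working session

There is one attempt and no reset: what is moved stays moved. The work goes in short steps, Python scripts to look and compute and a shell command to move; the robot and the scene stay as the last step left them, time stands still between calls to the robot, and variables do not carry over. Pictures are saved under pics/ and viewed, at most 10 in all, crops included, and the job is handed in when it is done.

```bash
ls; mkdir -p pics
cat > h.py <<'E'
import numpy as np, cv2, pickle
from station import r, vision
def cap(n,name=None):
    c=vision.capture(n); pickle.dump(c,open(f'pics/{name or n}.pkl','wb'))
    cv2.imwrite(f'pics/{name or n}.png',cv2.cvtColor(c['pixels'],cv2.COLOR_RGB2BGR)); return c
def load(n): return pickle.load(open(f'pics/{n}.pkl','rb'))
def rays(c,uv):
    p=cv2.undistortPoints(np.array(uv,float).reshape(-1,1,2),np.array(c['K']),np.array(c['distortion']))[:,0]
    T=np.array(c['world_from_camera']); d=np.c_[p[:,0],-p[:,1],-np.ones(len(p))]
    return T[:3,3],d@T[:3,:3].T
def plane(c,uv,z):
    o,d=rays(c,uv); return o+d*((z-o[2])/d[:,2])[:,None]
def depth(c,uv):
    o,d=rays(c,uv); uv=np.round(np.array(uv)).astype(int).reshape(-1,2); return o+d*c['z_map'][uv[:,1],uv[:,0]][:,None]
def cloud(c):
    h,w=c['z_map'].shape; v,u=np.mgrid[:h,:w]; P=depth(c,np.c_[u.ravel(),v.ravel()]).reshape(h,w,3); P[c['z_map']==0]=np.nan; return P
E
python3 - <<'E'
from h import *
for n in('scene','top','wrist'):
    c=cap(n); print(n,np.round(c['world_from_camera'],3).tolist(),np.round(c['K'],1).tolist())
a=cv2.imread('pics/scene.png');b=cv2.imread('pics/top.png')
s=r.sense();print(s['time_s'],s['tcp_pos'],np.round(s['ee_rot'],3).tolist(),s['gripper_width'])
E
```

```text
pics
station.py
steer.py
scene [[-0.757, -0.333, 0.562, 1.061], [0.654, -0.392, 0.648, 0.573], [0.005, 0.858, 0.514, 0.484], [0.0, 0.0, 0.0, 1.0]] [[420.3, 0.0, 280.8], [0.0, 420.3, 205.8], [0.0, 0.0, 1.0]]
top [[0.026, 0.995, -0.091, 0.525], [-0.999, 0.028, 0.022, 0.06], [0.024, 0.091, 0.996, 0.916], [0.0, 0.0, 0.0, 1.0]] [[411.0, 0.0, 280.9], [0.0, 411.0, 206.6], [0.0, 0.0, 1.0]]
wrist [[-0.388, -0.879, -0.275, 0.167], [0.922, -0.37, -0.118, -0.608], [0.002, -0.299, 0.954, 0.383], [0.0, 0.0, 0.0, 1.0]] [[290.4, 0.0, 277.9], [0.0, 290.4, 207.0], [0.0, 0.0, 1.0]]
0.15 [ 0.24310239 -0.57529333  0.22171822] [[-0.921, -0.389, -0.001], [-0.389, 0.921, 0.002], [0.0, 0.002, -1.0]] 1.0044334893176396
```

View pics/top.png

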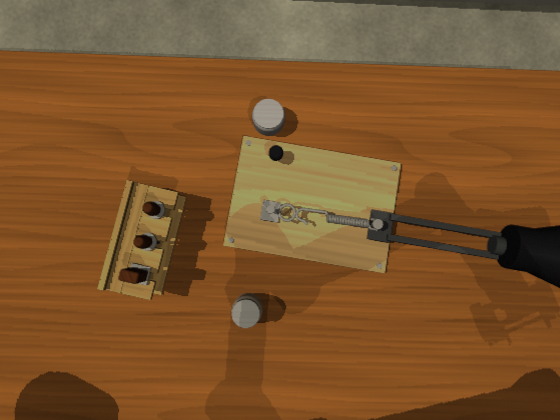

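View pics/scene.png

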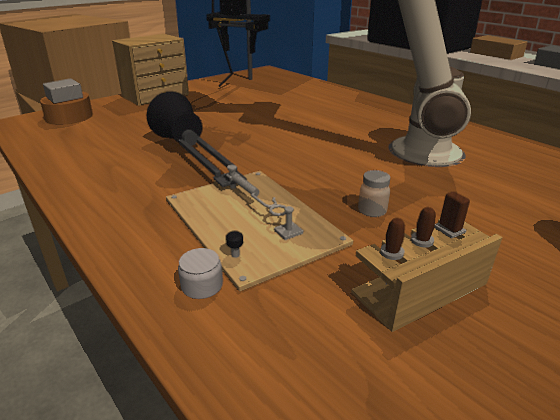

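The top view shows the pivot at about (378,224), the anchor post at (270,210), the pull loop at about (290,213) with the hook opening downwards, and the knob at (276,153). The puller is the lower handle in the rack at (133,275). In the scene view, its flat handle is at (455,212).

Run:
```python
from h import *
a=cv2.imread('pics/top.png')
x=cv2.resize(a[185:245,240:400],None,fx=5,fy=5,interpolation=cv2.INTER_CUBIC)
y=cv2.resize(a[175:305,90:200],None,fx=2.3,fy=2.3,interpolation=cv2.INTER_CUBIC)
b=cv2.imread('pics/scene.png')
z=cv2.resize(b[165:245,205:315],None,fx=3.7,fy=3.7,interpolation=cv2.INTER_CUBIC)
o=np.zeros((600,800,3),np.uint8); o[:300]=x; o[300:300+y.shape[0],:y.shape[1]]=y[:300]; o[300:300+z.shape[0],300:300+z.shape[1]]=z[:300]
cv2.imwrite('pics/crop.png',o)
c=load('top'); P=cloud(c)
for n,uv in dict(pivot=(378,224),post=(269,210),knob=(276,153),handle=(128,275),h2=(146,241),h3=(150,208),jar=(246,313),tin=(268,113),wall=(118,235),deck=(165,260)).items(): print(n,np.round(P[uv[1],uv[0]],4))
```

```text
pivot [ 0.5721 -0.161   0.0678]
post [0.5951 0.066  0.0665]
knob [0.7181 0.0547 0.0548]
handle [0.4623 0.3176 0.1552]
h2 [0.5245 0.2936 0.1389]
h3 [0.586  0.2871 0.1471]
jar [0.3881 0.1054 0.0872]
tin [0.8054 0.0742 0.0529]
wall [0.5349 0.3623 0.0946]
deck [0.4845 0.2888 0.0109]
```

View pics/crop.png

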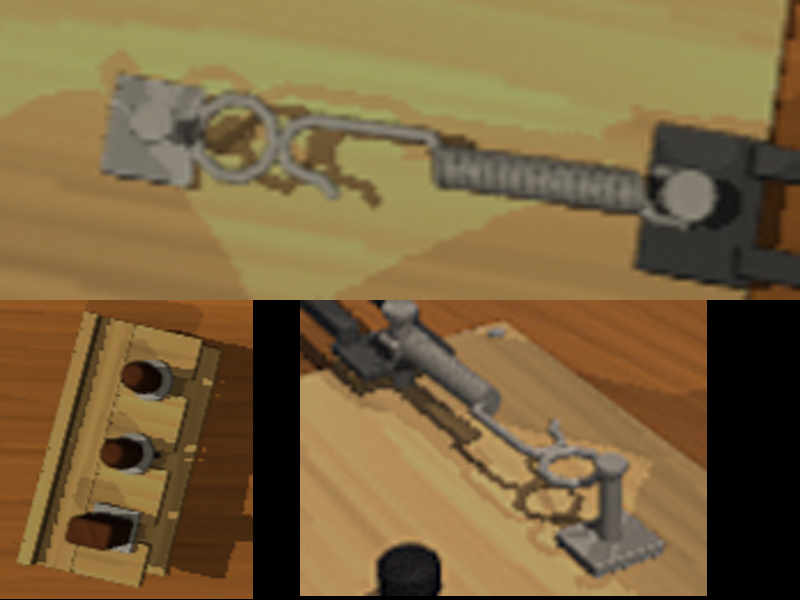

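The crop shows the pull loop centre at full-image pixel (287,213), in line with the post at (270.5,208.5). The hook's open tip faces down in the image. The puller's flange and rectangular handle are clear at about (130,275).

```bash
cat > m.py <<'E'
from h import *
def sel(P,xy,rad,lo,hi):
    Q=P.reshape(-1,3); m=(np.hypot(Q[:,0]-xy[0],Q[:,1]-xy[1])<rad)&(Q[:,2]>lo)&(Q[:,2]<hi); return Q[m]
def rep(n,Q):
    if len(Q)<4: print(n,len(Q)); return
    (cx,cy),(w,h),a=cv2.minAreaRect((Q[:,:2]*1000).astype(np.float32)); print(n,len(Q),'rect c',round(cx,1),round(cy,1),'wh',round(w,1),round(h,1),'ang',round(a,1),'zmed',round(np.median(Q[:,2])*1e3,1))
E
python3 - <<'E'
from m import *
for v in('top','scene'):
    P=cloud(load(v)); print(v)
    for n,xy,rad,lo,hi in [('pivot',(.572,-.161),.02,.062,.072),('post',(.595,.066),.016,.062,.072),('handle',(.462,.318),.035,.149,.16),('flange',(.462,.318),.04,.088,.1),('h2',(.5245,.2936),.03,.14,.16),('h3',(.587,.282),.03,.14,.16),('wall',(.54,.362),.12,.097,.103),('hook',(.592,.03),.028,.04,.05),('hooksh',(.59,-.01),.04,.04,.05),('knob',(.718,.055),.025,.052,.062)]:
        rep(n,sel(P,xy,rad,lo,hi))
# loop ring by ray-plane, tops
c=load('top')
print(plane(c,[(287,212.6)],.045),plane(c,[(270.6,208.6)],.067),plane(c,[(378,224)],.066))
E
```

```text
top
pivot 84 rect c 573.2 -159.8 wh 19.0 21.3 ang 2.0 zmed 65.7
post 57 rect c 598.2 64.0 wh 14.8 16.6 ang 2.2 zmed 67.1
handle 236 rect c 460.3 318.4 wh 35.9 21.7 ang 77.8 zmed 153.5
flange 468 rect c 462.4 321.7 wh 71.9 78.8 ang 78.5 zmed 89.3
h2 122 rect c 524.6 305.7 wh 21.8 21.2 ang 72.5 zmed 146.3
h3 120 rect c 587.2 292.9 wh 20.9 22.6 ang 1.3 zmed 146.2
wall 733 rect c 529.2 331.0 wh 87.2 219.0 ang 78.6 zmed 99.8
hook 151 rect c 593.6 25.7 wh 38.4 42.6 ang 1.2 zmed 47.4
hooksh 173 rect c 587.4 -9.0 wh 75.3 36.2 ang 80.9 zmed 47.5
knob 168 rect c 720.6 56.5 wh 30.6 29.4 ang 48.3 zmed 57.2
scene
pivot 40 rect c 576.5 -159.4 wh 21.5 18.3 ang 54.7 zmed 65.9
post 52 rect c 599.8 63.2 wh 17.7 15.5 ang 81.3 zmed 66.7
handle 176 rect c 463.4 319.5 wh 34.1 21.4 ang 80.2 zmed 153.5
flange 335 rect c 463.9 326.6 wh 67.6 65.7 ang 27.8 zmed 92.4
h2 132 rect c 527.4 307.2 wh 19.6 23.1 ang 34.0 zmed 145.2
h3 139 rect c 590.5 294.7 wh 19.0 21.7 ang 57.5 zmed 145.2
wall 943 rect c 531.2 331.5 wh 88.0 220.4 ang 78.6 zmed 99.2
hook 121 rect c 596.7 25.3 wh 42.3 34.4 ang 48.9 zmed 47.3
hooksh 138 rect c 589.3 -10.0 wh 73.2 37.1 ang 81.8 zmed 47.5
knob 168 rect c 723.8 57.0 wh 27.7 29.8 ang 19.6 zmed 57.4
[[0.59235925 0.02775424 0.045     ]] [[0.59802213 0.06277967 0.067     ]] [[ 0.57223125 -0.1614447   0.066     ]]
```

```bash
cat > go.py <<'E'
import sys; from m import *; from scipy.spatial.transform import Rotation as Ro
# usage: go.py x y z yaw_of_tool_y_deg
x,y,z,a=map(float,sys.argv[1:5]); s=r.sense(); R=np.array(s['ee_rot']); a=np.radians(a)
Y=np.array([np.cos(a),np.sin(a),0]);Z=np.array([0,0,-1.]);T=np.c_[np.cross(Y,Z),Y,Z]
print('t',s['time_s'],'tcp',np.round(s['tcp_pos'],4),'w',round(s['gripper_width'],3),'F',np.round(s['wrist_force'],1),'tilt',np.round(R[:,2],3))
print('row',np.round(R.T@(np.array([x,y,z])-s['tcp_pos']),4).tolist(),np.round(Ro.from_matrix(R.T@T).as_rotvec(degrees=True),2).tolist())
E
python3 steer.py '{"finger_gap":[1, 1, 1, 1, 1, 1, 1, 1], "tx":[-0.549, -0.549, -0.549, -0.549, -0.549, -0.549, -0.549, -0.549], "ty":[0.739, 0.739, 0.739, 0.739, 0.739, 0.739, 0.739, 0.739], "tz":[-0.03, -0.03, -0.03, -0.03, -0.03, -0.03, -0.03, -0.03], "rx":[0, 0, 0, 0, 0, 0, 0, 0], "ry":[0, 0, 0, 0, 0, 0, 0, 0], "rz":[34.4, 34.4, 34.4, 34.4, 34.4, 34.4, 34.4, 34.4]}'; python3 go.py .4615 .319 .25 78.5
```

```text
time_s: 0.95
tcp_pos: [0.3357, -0.1958, 0.2355]
ee_rot: [[-0.98, 0.2, 0.001], [0.2, 0.98, 0.0], [-0.001, 0.0, -1.0]]
wrist_force: [1.8, 0.5, 0.3]
gripper_width: 1.002
gripper_force: 0.0
t 0.95 tcp [ 0.3357 -0.1958  0.2355] w 1.002 F [1.8 0.5 0.3] tilt [ 0.001  0.    -1.   ]
row [-0.0204, 0.5296, -0.0144] [0.01, 0.03, -0.03]
```

```bash
python3 steer.py '{"finger_gap":[1, 1, 1, 1, 1, 1, 1, 1], "tx":[-0.02, -0.02, -0.02, -0.02, -0.02, -0.02, -0.02, -0.02], "ty":[0.53, 0.53, 0.53, 0.53, 0.53, 0.53, 0.53, 0.53], "tz":[-0.014, -0.014, -0.014, -0.014, -0.014, -0.014, -0.014, -0.014], "rx":[0, 0, 0, 0, 0, 0, 0, 0], "ry":[0, 0, 0, 0, 0, 0, 0, 0], "rz":[0, 0, 0, 0, 0, 0, 0, 0]}' >/dev/null; python3 go.py .4615 .319 .25 78.5
```

```text
t 1.75 tcp [0.4301 0.193  0.246 ] w 1.0 F [ 1.  -0.1  0.1] tilt [ 0.  0. -1.]
row [-0.0058, 0.1297, -0.0039] [0.01, 0.01, 0.06]
```

```bash
python3 steer.py '{"finger_gap":[1, 1, 1, 1], "tx":[-0.006, -0.006, -0.006, -0.006], "ty":[0.13, 0.13, 0.13, 0.13], "tz":[-0.004, -0.004, -0.004, -0.004], "rx":[0, 0, 0, 0], "ry":[0, 0, 0, 0], "rz":[0, 0, 0, 0]}' >/dev/null
python3 - <<'E'
from m import *
P=cloud(cap('wrist','w1'))
for n,xy,rad,lo,hi in [('handle',(.462,.319),.035,.149,.16),('h2',(.5255,.3065),.03,.138,.16),('flange',(.462,.319),.04,.09,.1),('wall',(.54,.362),.12,.097,.103)]: rep(n,sel(P,xy,rad,lo,hi))
E
python3 go.py .4615 .319 .25 78.5
```

```text
handle 827 rect c 458.8 319.2 wh 35.8 20.6 ang 78.6 zmed 153.2
h2 387 rect c 520.9 306.1 wh 20.1 23.6 ang 2.6 zmed 146.2
flange 323 rect c 448.0 321.8 wh 39.9 22.0 ang 77.0 zmed 93.5
wall 1629 rect c 528.8 331.9 wh 85.8 219.4 ang 78.7 zmed 99.6
t 2.2 tcp [0.4619 0.3185 0.2487] w 0.998 F [ 0.6 -0.3 -0.7] tilt [-0.002 -0.001 -1.   ]
row [0.0005, 0.0004, -0.0013] [-0.1, -0.07, 0.11]
```

View pics/w1.png

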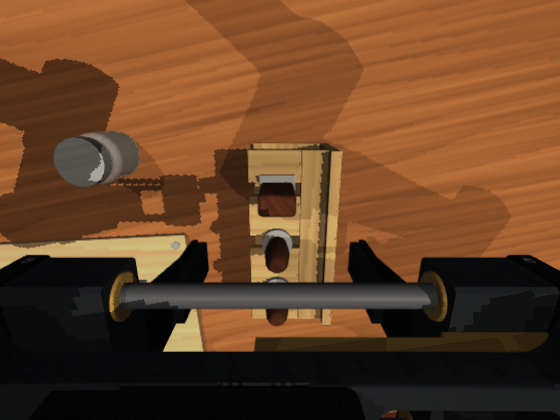

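The wrist view shows the puller handle at (277,200), clear of its neighbours. Three views agree on (0.461, 0.319) with its top at z = 0.153, so I'll descend and grasp.

```bash
python3 steer.py '{"finger_gap":[1, 1, 1, 1, 1], "tx":[0.001, 0.001, 0.001, 0.001, 0.001], "ty":[0, 0, 0, 0, 0], "tz":[0.05, 0.1, 0.142, 0.142, 0.142], "rx":[0, 0, 0, 0, 0], "ry":[0, 0, 0, 0, 0], "rz":[0, 0, 0, 0, 0]}' | head -2; python3 steer.py '{"finger_gap":[0, 0, 0, 0, 0, 0, 0, 0], "tx":[0, 0, 0, 0, 0, 0, 0, 0], "ty":[0, 0, 0, 0, 0, 0, 0, 0], "tz":[0, 0, 0, 0, 0, 0, 0, 0], "rx":[0, 0, 0, 0, 0, 0, 0, 0], "ry":[0, 0, 0, 0, 0, 0, 0, 0], "rz":[0, 0, 0, 0, 0, 0, 0, 0]}'; python3 go.py .4608 .319 .206 78.5
```

```text
time_s: 2.7
tcp_pos: [0.4616, 0.3167, 0.1088]
time_s: 3.5
tcp_pos: [0.4612, 0.3176, 0.1079]
ee_rot: [[-0.98, 0.199, 0.0], [0.199, 0.98, 0.0], [-0.0, 0.001, -1.0]]
wrist_force: [-0.1, 0.6, 0.4]
gripper_width: 0.412
gripper_force: 30.0
t 3.5 tcp [0.4612 0.3176 0.1079] w 0.412 F [-0.1  0.6  0.4] tilt [ 0.  0. -1.]
row [0.0007, 0.0013, -0.0981] [0.03, 0.02, 0.02]
```

```bash
python3 steer.py '{"finger_gap":[0, 0, 0, 0], "tx":[0, 0, 0, 0], "ty":[0, 0, 0, 0], "tz":[-0.05, -0.1, -0.1, -0.1], "rx":[0, 0, 0, 0], "ry":[0, 0, 0, 0], "rz":[0, 0, 0, 0]}' | head -2; python3 go.py .5933 .0216 .180 78.5
```

```text
time_s: 3.9
tcp_pos: [0.461, 0.3175, 0.2087]
t 3.9 tcp [0.461  0.3175 0.2087] w 0.412 F [-0.5 -0.  -3.4] tilt [ 0.001  0.002 -1.   ]
row [-0.1888, -0.2636, 0.0281] [0.12, 0.01, -0.02]
```

```bash
python3 steer.py '{"finger_gap":[0, 0, 0, 0, 0, 0, 0, 0], "tx":[-0.189, -0.189, -0.189, -0.189, -0.189, -0.189, -0.189, -0.189], "ty":[-0.264, -0.264, -0.264, -0.264, -0.264, -0.264, -0.264, -0.264], "tz":[0.02, 0.02, 0.02, 0.02, 0.02, 0.02, 0.02, 0.02], "rx":[0, 0, 0, 0, 0, 0, 0, 0], "ry":[0, 0, 0, 0, 0, 0, 0, 0], "rz":[0, 0, 0, 0, 0, 0, 0, 0]}' | head -2;python3 steer.py '{"finger_gap":[0, 0], "tx":[0, 0], "ty":[0, 0], "tz":[0, 0], "rx":[0, 0], "ry":[0, 0], "rz":[0, 0]}' | head -2
python3 - <<'E'
from m import *
cap('top','t2');cap('scene','s2');
a=cv2.resize(cv2.imread('pics/t2.png')[170:250,230:390],None,fx=4,fy=4,interpolation=3)[:, :400]
c=cap('wrist','w2');b=cv2.imread('pics/w2.png')
s=cv2.resize(cv2.imread('pics/s2.png')[140:260,200:320],None,fx=3.3,fy=3.3,interpolation=3)
o=np.zeros((600,800,3),np.uint8);o[:320,:400]=a;o[:396,400:796]=s[:396,:396]
o[320:600,:373]=cv2.resize(b,(373,280)); cv2.imwrite('pics/c2.png',o)
E
python3 go.py .5933 .0216 .180 78.5
```

```text
time_s: 4.7
tcp_pos: [0.5929, 0.0175, 0.1845]
time_s: 4.9
tcp_pos: [0.5928, 0.0216, 0.1867]
t 5.05 tcp [0.5933 0.0221 0.1878] w 0.409 F [-1.  -0.6 -1.5] tilt [-0.  0. -1.]
row [-0.0001, -0.0005, 0.0078] [-0.0, -0.02, 0.11]
```

View pics/c2.png

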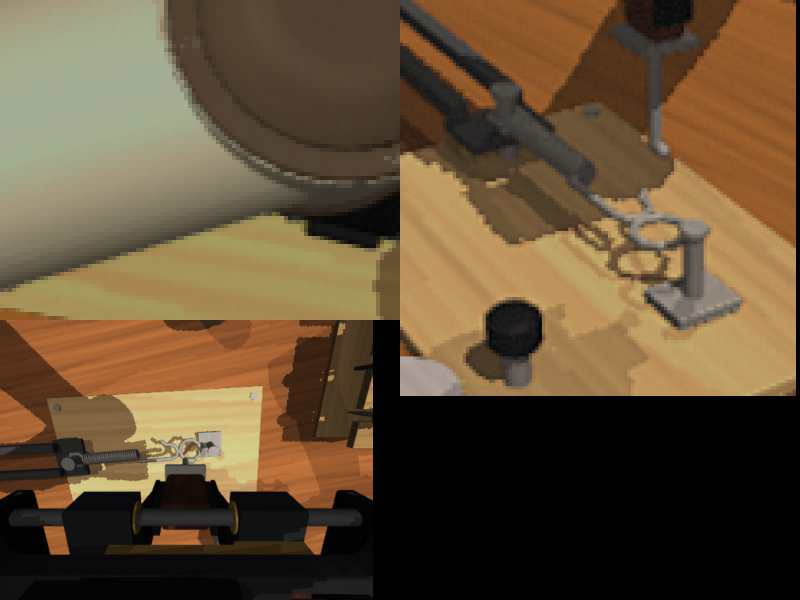

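The arm hides the top view. In the scene view the ring is beneath the puller's tip, and in the wrist view it's clear at about (285,195) of the full picture. I'll fit circles next.

```bash
cat > ring.py <<'E'
from m import *; from scipy.optimize import least_squares as ls
def ring(v,c0=(.5943,.0265)):
    c=np.array(c0); Q=sel(cloud(load(v)),c0,.03,.0435,.0495)
    for _ in range(6):
        d=np.hypot(*(Q[:,:2]-c).T); q=Q[(d>11)|((d<.023)&(d>.011))]
        c=ls(lambda p:np.hypot(*(q[:,:2]-p).T)-.017,c,loss='soft_l1',f_scale=.002).x
    return c,len(q)
if __name__=='__main__':
    for v in('top','scene','s2','w2'): print(v,ring(v))
    for v in('s2',):
        Q=sel(cloud(load(v)),(.594,.022),.03,.096,.158)
        for lo in(.096,.106,.115,.13,.145): rep('shaft%g'%lo,Q[(Q[:,2]>lo)&(Q[:,2]<lo+.01)])
        print(Q[:,2].min())
    P=cloud(load('w2'))
    for n,xy,rad,lo,hi in [('post',(.599,.0635),.016,.062,.072),('pivot',(.574,-.16),.02,.062,.072)]: rep(n,sel(P,xy,rad,lo,hi))
E
python3 ring.py
```

```text
top (array([0.59315931, 0.02830492]), 132)
scene (array([0.59626054, 0.02867883]), 111)
s2 (array([0.59597439, 0.02902606]), 106)
w2 (array([0.59230249, 0.02845752]), 498)
shaft0.096 24 rect c 595.8 28.0 wh 16.4 6.2 ang 72.9 zmed 103.8
shaft0.106 19 rect c 597.0 25.9 wh 11.9 5.8 ang 49.5 zmed 111.3
shaft0.115 19 rect c 593.9 22.9 wh 3.2 7.5 ang 85.5 zmed 120.6
shaft0.13 19 rect c 594.3 22.5 wh 3.9 6.6 ang 33.9 zmed 134.6
shaft0.145 18 rect c 594.6 23.4 wh 3.3 6.3 ang 63.8 zmed 149.5
0.09922557359475753
post 241 rect c 597.0 64.4 wh 17.6 16.5 ang 32.9 zmed 66.5
pivot 381 rect c 572.9 -158.7 wh 22.0 21.8 ang 14.0 zmed 65.5
```

```bash
python3 go.py .5942 .0240 .117 78.5; python3 steer.py '{"finger_gap":[0, 0, 0, 0, 0, 0], "tx":[-0.0005, -0.0005, -0.0005, -0.0005, -0.0005, -0.0005], "ty":[0.002, 0.002, 0.002, 0.002, 0.002, 0.002], "tz":[0.02, 0.04, 0.05, 0.06, 0.07, 0.07], "rx":[0, 0, 0, 0, 0, 0], "ry":[0, 0, 0, 0, 0, 0], "rz":[0, 0, 0, 0, 0, 0]}'
python3 - <<'E'
from ring import *
cap('scene','s3');cap('wrist','w3')
for v in('s3','w3'): print(v,ring(v))
s=cv2.resize(cv2.imread('pics/s3.png')[150:250,210:320],None,fx=5,fy=5,interpolation=3);cv2.imwrite('pics/c3.png',s)
E
python3 go.py .5942 .0240 .117 78.5
```

```text
t 5.05 tcp [0.5933 0.0221 0.1878] w 0.409 F [-1.  -0.6 -1.5] tilt [-0.  0. -1.]
row [-0.0005, 0.0021, 0.0708] [-0.0, -0.02, 0.11]
time_s: 5.65
tcp_pos: [0.5938, 0.0228, 0.1166]
ee_rot: [[-0.98, 0.199, -0.002], [0.199, 0.98, -0.0], [0.002, -0.001, -1.0]]
wrist_force: [-0.6, 0.6, -1.1]
gripper_width: 0.411
gripper_force: 30.0
s3 (array([0.59618075, 0.02891781]), 96)
w3 (array([0.59255171, 0.02864051]), 501)
t 5.75 tcp [0.5949 0.0229 0.1182] w 0.41 F [ 0.6  0.3 -0.7] tilt [ 0.001 -0.    -1.   ]
row [0.0009, 0.001, 0.0012] [-0.0, 0.03, 0.02]
```

View pics/c3.png

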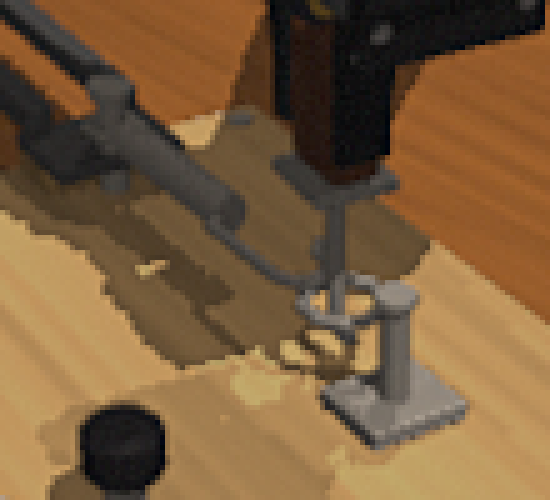

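The shaft is through the ring, with the ring at about (340,300) in the crop. Next I'll swing the spring away from the post towards -y (world +x), then lower a little.

```bash
python3 go.py .6436 .0139 .117 78.5; python3 steer.py '{"finger_gap":[0, 0, 0, 0, 0, 0], "tx":[-0.01, -0.02, -0.03, -0.04, -0.05, -0.05], "ty":[0, 0, 0, 0, 0.001, 0.001], "tz":[0, 0, 0, 0.002, 0.004, 0.007], "rx":[0, 0, 0, 0, 0, 0], "ry":[0, 0, 0, 0, 0, 0], "rz":[0, 0, 0, 0, 0, 0]}'|tail -4
python3 - <<'E'
from ring import *
cap('scene','s4');cap('wrist','w4')
for v in('s4','w4'): print(v,ring(v,(.636,.02)))
E
python3 go.py .6712 .1241 .110 78.5
```

```text
t 5.75 tcp [0.5949 0.0229 0.1182] w 0.41 F [ 0.6  0.3 -0.7] tilt [ 0.001 -0.    -1.   ]
row [-0.0495, 0.0009, 0.0012] [-0.0, 0.03, 0.02]
ee_rot: [[-0.98, 0.2, 0.001], [0.2, 0.98, -0.0], [-0.001, 0.0, -1.0]]
wrist_force: [-0.4, 0.0, -1.5]
gripper_width: 0.412
gripper_force: 30.0
s4 (array([0.64099865, 0.01847396]), 110)
w4 (array([0.63749587, 0.01785066]), 598)
t 6.45 tcp [0.6433 0.0136 0.1097] w 0.412 F [ 0.   0.7 -1.8] tilt [-0.002 -0.    -1.   ]
row [-0.0052, 0.1138, -0.0003] [-0.04, -0.12, -0.02]
```

```bash
python3 steer.py '{"finger_gap":[0, 0, 0, 0, 0, 0, 0, 0], "tx":[-0.001, -0.001, -0.002, -0.002, -0.003, -0.003, -0.003, -0.003], "ty":[0.012, 0.024, 0.036, 0.048, 0.06, 0.07, 0.07, 0.07], "tz":[0, 0, 0, 0, 0, 0, 0, 0], "rx":[0, 0, 0, 0, 0, 0, 0, 0], "ry":[0, 0, 0, 0, 0, 0, 0, 0], "rz":[0, 0, 0, 0, 0, 0, 0, 0]}'|tail -4
python3 - <<'E'
from ring import *
cap('scene','s5');cap('wrist','w5')
for v in('s5','w5'):
    c,n=ring(v,(.661,.09)); d=c-[.5735,-.1595]; print(v,c,n,np.hypot(*d),np.degrees(np.arctan2(d[1],d[0])))
E
python3 go.py .6712 .1241 .110 78.5
```

```text
ee_rot: [[-0.98, 0.199, -0.001], [0.199, 0.98, -0.001], [0.001, -0.001, -1.0]]
wrist_force: [-2.6, -4.9, -1.8]
gripper_width: 0.41
gripper_force: 30.0
s5 [0.66113485 0.0893497 ] 34 0.26382957090463954 70.59978715314922
w5 [0.65154601 0.07375326] 275 0.24596394657166396 71.49987705372932
t 7.35 tcp [0.6601 0.0812 0.1107] w 0.412 F [-1.5 -4.6 -0.8] tilt [-0.001 -0.001 -1.   ]
row [-0.0023, 0.0443, 0.0007] [-0.06, -0.07, -0.02]
```

```bash
python3 steer.py '{"finger_gap":[0, 0, 0, 0, 0, 0], "tx":[-0.0005, -0.001, -0.002, -0.002, -0.002, -0.002], "ty":[0.011, 0.022, 0.033, 0.044, 0.044, 0.044], "tz":[0, 0, 0, 0, 0, 0], "rx":[0, 0, 0, 0, 0, 0], "ry":[0, 0, 0, 0, 0, 0], "rz":[0, 0, 0, 0, 0, 0]}'|tail -4
python3 - <<'E'
from ring import *
cap('scene','s6');cap('wrist','w6')
for v in('s6','w6'):
    c,n=ring(v,(.667,.113)); d=c-[.5735,-.1595]; print(v,c,n,np.hypot(*d),np.degrees(np.arctan2(d[1],d[0])))
s=cv2.resize(cv2.imread('pics/s6.png')[140:270,190:330],None,fx=4,fy=4,interpolation=3);w=cv2.imread('pics/w6.png')[150:330,100:400]
o=np.zeros((520,800,3),np.uint8);o[:,:560]=s;o[:144,560:]=cv2.resize(w,(240,144));cv2.imwrite('pics/c6.png',o)
E
python3 go.py .6712 .1241 .110 78.5
```

```text
ee_rot: [[-0.98, 0.2, -0.005], [0.2, 0.98, -0.004], [0.004, -0.005, -1.0]]
wrist_force: [-3.0, -8.4, -0.8]
gripper_width: 0.413
gripper_force: 30.0
s6 [0.66371324 0.11401746] 146 0.28801081270840073 71.74608758616405
w6 [0.66022664 0.11275188] 648 0.2857316852946602 72.33056874901621
t 8.05 tcp [0.6696 0.1219 0.1103] w 0.414 F [-1.7 -8.5 -1.6] tilt [-0.005 -0.004 -1.   ]
row [-0.0011, 0.0025, 0.0003] [-0.29, -0.25, -0.05]
```

View pics/c6.png

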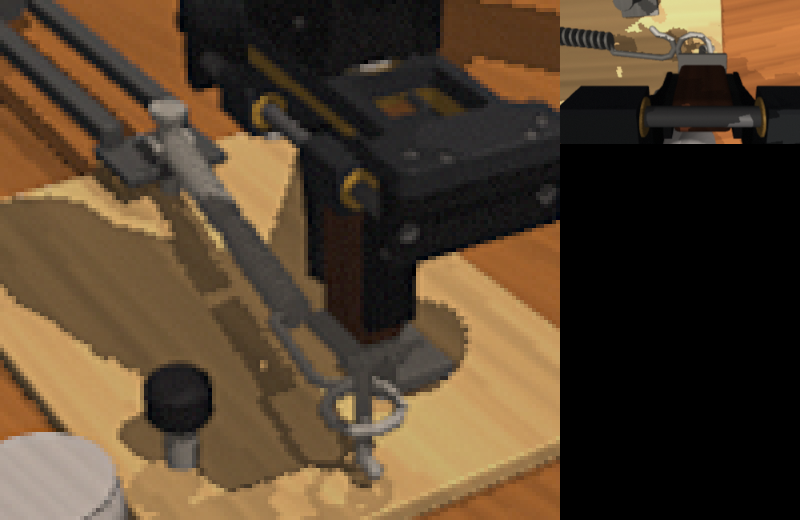

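s6 shows the ring at (363,405) of the crop, held by the shaft with the toe below it. Stretch is about 97 mm and the spring is clear of post and knob. Now I'll swing back so the post enters the mouth.

```bash
python3 go.py .6050 .1398 .110 78.5; python3 steer.py '{"finger_gap":[0, 0, 0, 0, 0, 0, 0, 0], "tx":[0, 0.01, 0.02, 0.03, 0.04, 0.05, 0.06, 0.066], "ty":[0.004, 0.006, 0.007, 0.007, 0.007, 0.007, 0.006, 0.005], "tz":[0, 0, 0, 0, 0, 0, 0, 0], "rx":[0, 0, 0, 0, 0, 0, 0, 0], "ry":[0, 0, 0, 0, 0, 0, 0, 0], "rz":[0, 0, 0, 0, 0, 0, 0, 0]}'|tail -4; python3 steer.py '{"finger_gap":[0, 0], "tx":[0, 0], "ty":[0, 0], "tz":[0, 0], "rx":[0, 0], "ry":[0, 0], "rz":[0, 0]}'|tail -3
python3 - <<'E'
from ring import *
cap('scene','s7');cap('wrist','w7')
for v in('s7','w7'):
    c,n=ring(v,(.604,.129)); d=c-[.5735,-.1595]; print(v,c,n,np.hypot(*d),np.degrees(np.arctan2(d[1],d[0])))
s=cv2.resize(cv2.imread('pics/s7.png')[140:270,190:330],None,fx=4,fy=4,interpolation=3);w=cv2.imread('pics/w7.png')[130:290,100:320]
o=np.zeros((520,800,3),np.uint8);o[:,:560]=s;o[:175,560:]=cv2.resize(w,(240,175));cv2.imwrite('pics/c7.png',o)
E
python3 go.py .6050 .1398 .110 78.5
```

```text
t 8.05 tcp [0.6696 0.1219 0.1103] w 0.414 F [-1.7 -8.5 -1.6] tilt [-0.005 -0.004 -1.   ]
row [0.0669, 0.0046, 0.0006] [-0.29, -0.25, -0.05]
ee_rot: [[-0.98, 0.2, -0.004], [0.2, 0.98, -0.004], [0.003, -0.005, -1.0]]
wrist_force: [1.6, -10.3, -2.8]
gripper_width: 0.412
gripper_force: 30.0
wrist_force: [-0.7, -8.6, -1.3]
gripper_width: 0.411
gripper_force: 30.0
s7 [0.60565678 0.12868019] 140 0.2899687534744752 83.63295113547665
w7 [0.60228992 0.12770093] 604 0.28864031828211706 84.27561525682403
t 9.15 tcp [0.6065 0.1399 0.1107] w 0.413 F [-0.4 -9.4 -1.5] tilt [-0.003 -0.004 -1.   ]
row [0.0015, -0.0004, 0.0007] [-0.25, -0.15, -0.04]
```

View pics/c7.png

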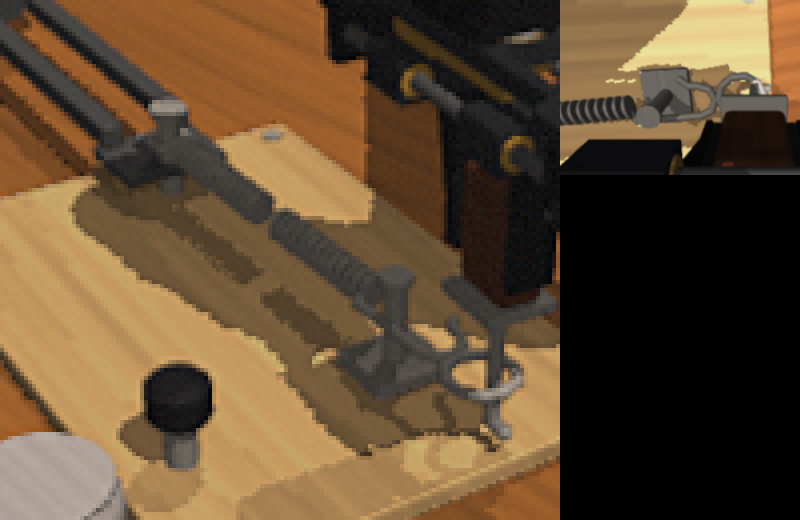

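The shank now lies beside the post, at about (397,330) in the crop, and the ring's bearing of 84° matches the post's. The post is therefore in the mouth, and I'll ease the spring back onto it.

```bash
python3 go.py .6004 .0881 .117 78.5; python3 steer.py '{"finger_gap":[0, 0, 0, 0, 0, 0, 0, 0], "tx":[-0.0005, -0.001, -0.0015, -0.002, -0.003, -0.0035, -0.0035, -0.0035], "ty":[-0.006, -0.012, -0.018, -0.024, -0.03, -0.036, -0.036, -0.036], "tz":[0, 0, 0, 0, -0.001, -0.003, -0.005, -0.006], "rx":[0, 0, 0, 0, 0, 0, 0, 0], "ry":[0, 0, 0, 0, 0, 0, 0, 0], "rz":[0, 0, 0, 0, 0, 0, 0, 0]}'|tail -3
python3 - <<'E'
from ring import *
cap('scene','s8');cap('wrist','w8')
for v in('s8','w8'):
    c,n=ring(v,(.601,.092)); d=c-[.5735,-.1595]; print(v,c,n,np.hypot(*d),np.degrees(np.arctan2(d[1],d[0])))
E
python3 go.py .6004 .0881 .117 78.5
```

```text
t 9.15 tcp [0.6065 0.1399 0.1107] w 0.413 F [-0.4 -9.4 -1.5] tilt [-0.003 -0.004 -1.   ]
row [-0.0043, -0.052, -0.0061] [-0.25, -0.15, -0.04]
wrist_force: [-0.1, -4.9, -5.4]
gripper_width: 0.411
gripper_force: 30.0
s8 [0.60278519 0.09410575] 132 0.2552910115093206 83.4129312307603
w8 [0.59920138 0.09291505] 591 0.2537201572061046 84.18607107682276
t 10.05 tcp [0.6029 0.1051 0.1159] w 0.412 F [-0.6 -7.1 -5.3] tilt [-0.003 -0.002 -1.   ]
row [-0.001, -0.0172, -0.001] [-0.12, -0.15, -0.07]
```

```bash
python3 steer.py '{"finger_gap":[0, 0, 0, 0, 0, 0], "tx":[0, 0, -0.001, -0.001, -0.001, -0.001], "ty":[-0.004, -0.008, -0.012, -0.016, -0.017, -0.017], "tz":[0, 0, 0, 0, 0, 0], "rx":[0, 0, 0, 0, 0, 0], "ry":[0, 0, 0, 0, 0, 0], "rz":[0, 0, 0, 0, 0, 0]}'|tail -3
python3 - <<'E'
from ring import *
cap('scene','s9');cap('wrist','w9')
for v in('s9','w9'):
    c,n=ring(v,(.601,.092)); d=c-[.5735,-.1595]; print(v,c,n,np.hypot(*d),np.degrees(np.arctan2(d[1],d[0])))
s=cv2.resize(cv2.imread('pics/s9.png')[150:250,210:330],None,fx=5,fy=5,interpolation=3);cv2.imwrite('pics/c9.png',s)
E
python3 go.py .6004 .0881 .117 78.5
```

```text
wrist_force: [0.3, -0.0, -1.1]
gripper_width: 0.415
gripper_force: 30.0
s9 [0.60306068 0.09329182] 126 0.2545143196743329 83.33030343831415
w9 [0.59949747 0.09320784] 496 0.2540415738399711 84.12632553492547
t 10.75 tcp [0.6017 0.0899 0.117 ] w 0.41 F [-0.4 -0.1 -1.4] tilt [ 0.  0. -1.]
row [0.0009, -0.002, 0.0] [0.02, 0.02, 0.01]
```

View pics/c9.png

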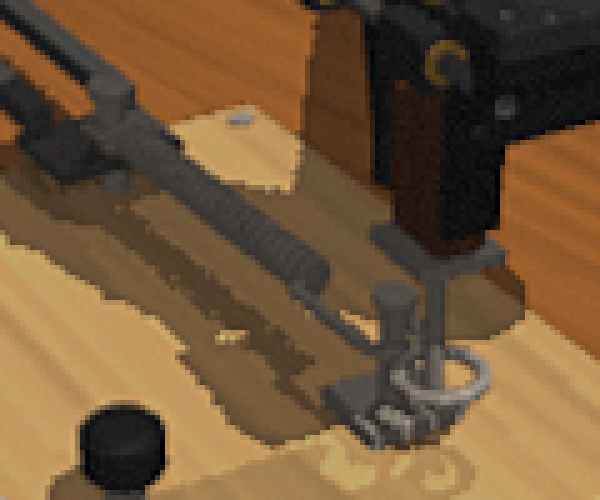

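The hook is round the post, with the ring at (440,375) in the crop and no load on the puller. I'll centre the toe in the loop and lift out.

```bash
python3 steer.py '{"finger_gap":[0, 0, 0, 0, 0], "tx":[0.001, 0.001, 0.001, 0.001, 0.001], "ty":[-0.0015, -0.0015, -0.0015, -0.0015, -0.0015], "tz":[0, 0, -0.01, -0.02, -0.03], "rx":[0, 0, 0, 0, 0], "ry":[0, 0, 0, 0, 0], "rz":[0, 0, 0, 0, 0]}'|tail -3; python3 steer.py '{"finger_gap":[0, 0, 0], "tx":[0, 0, 0], "ty":[0, 0, 0], "tz":[-0.03, -0.062, -0.062], "rx":[0, 0, 0], "ry":[0, 0, 0], "rz":[0, 0, 0]}'|tail -3
python3 - <<'E'
from ring import *
cap('scene','s10');cap('wrist','w10')
for v in('s10','w10'):
    c,n=ring(v,(.601,.092)); d=c-[.5735,-.1595]; print(v,c,n,np.hypot(*d),np.degrees(np.arctan2(d[1],d[0])))
E
python3 go.py .4612 .3176 .2075 78.5
```

```text
wrist_force: [0.2, -0.1, -0.6]
gripper_width: 0.413
gripper_force: 30.0
wrist_force: [0.7, 0.8, -0.8]
gripper_width: 0.415
gripper_force: 30.0
s10 [0.60297587 0.09349589] 141 0.2547071791429138 83.35458308683117
w10 [0.59916736 0.09297948] 501 0.25378081516655393 84.19518748760264
t 11.65 tcp [0.6006 0.0888 0.2106] w 0.414 F [-0.7  0.1 -1.1] tilt [ 0.003  0.002 -1.   ]
row [0.1822, 0.1964, 0.003] [0.12, 0.13, -0.0]
```

```bash
python3 steer.py '{"finger_gap":[0, 0, 0, 0, 0, 0, 0, 0], "tx":[0.05, 0.09, 0.13, 0.16, 0.182, 0.182, 0.182, 0.182], "ty":[0.02, 0.04, 0.07, 0.11, 0.15, 0.196, 0.196, 0.196], "tz":[0, 0, 0, 0, 0, 0, 0, 0], "rx":[0, 0, 0, 0, 0, 0, 0, 0], "ry":[0, 0, 0, 0, 0, 0, 0, 0], "rz":[0, 0, 0, 0, 0, 0, 0, 0]}'|tail -3; python3 steer.py '{"finger_gap":[0, 0], "tx":[0, 0], "ty":[0, 0], "tz":[0, 0], "rx":[0, 0], "ry":[0, 0], "rz":[0, 0]}'|tail -1;python3 - <<'E'
from m import *
cap('scene','s11'); s=r.sense(); p=s['tcp_pos']; Q=sel(cloud(load('s11')),p[:2],.035,.1,.24)
for lo in(.11,.12,.13,.14,.15,.16,.17): rep('%.3f'%lo,Q[(Q[:,2]>lo)&(Q[:,2]<lo+.01)])
print(p, Q[:,2].min())
E
python3 go.py .4612 .3176 .1082 78.5
```

```text
wrist_force: [0.0, 0.3, -1.5]
gripper_width: 0.417
gripper_force: 30.0
gripper_force: 30.0
0.110 2
0.120 45 rect c 462.8 319.7 wh 17.0 8.0 ang 68.9 zmed 124.9
0.130 27 rect c 463.3 315.9 wh 4.2 7.9 ang 39.2 zmed 135.0
0.140 31 rect c 462.7 314.7 wh 6.6 8.0 ang 20.3 zmed 145.2
0.150 26 rect c 463.5 315.3 wh 5.0 7.9 ang 25.5 zmed 155.1
0.160 32 rect c 463.4 315.9 wh 5.1 7.9 ang 29.3 zmed 164.8
0.170 27 rect c 463.6 315.6 wh 4.7 7.7 ang 20.2 zmed 175.2
[0.4610365  0.31552891 0.20885588] 0.11959984285798986
t 12.7 tcp [0.461  0.3155 0.2089] w 0.412 F [ 0.5 -0.9 -1.4] tilt [-0. -0. -1.]
row [0.0002, 0.0021, 0.1007] [-0.03, -0.02, -0.08]
```

```bash
python3 steer.py '{"finger_gap":[0, 0, 0, 0, 0, 0, 0, 0], "tx":[0, 0, 0, 0, 0, 0, 0, 0], "ty":[0.002, 0.002, 0.002, 0.002, 0.002, 0.002, 0.002, 0.002], "tz":[0.02, 0.04, 0.06, 0.08, 0.093, 0.099, 0.1, 0.1], "rx":[0, 0, 0, 0, 0, 0, 0, 0], "ry":[0, 0, 0, 0, 0, 0, 0, 0], "rz":[0, 0, 0, 0, 0, 0, 0, 0]}'|sed -n '1,2p;4,6p'; python3 go.py .4612 .3176 .1082 78.5
```

```text
time_s: 13.5
tcp_pos: [0.4619, 0.319, 0.1096]
wrist_force: [-0.2, -0.2, -1.1]
gripper_width: 0.416
gripper_force: 30.0
t 13.5 tcp [0.4619 0.319  0.1096] w 0.416 F [-0.2 -0.2 -1.1] tilt [ 0.001  0.001 -1.   ]
row [0.0004, -0.0015, 0.0014] [0.06, 0.05, 0.01]
```

```bash
python3 steer.py '{"finger_gap":[0, 0, 0], "tx":[0, 0, 0], "ty":[-0.001, -0.001, -0.001], "tz":[0.001, 0.0015, 0.0015], "rx":[0, 0, 0], "ry":[0, 0, 0], "rz":[0, 0, 0]}'|sed -n '2p;4p'; python3 steer.py '{"finger_gap":[1, 1, 1, 1, 1, 1, 1, 1], "tx":[0, 0, 0, 0, 0, 0, 0, 0], "ty":[0, 0, 0, 0, 0, 0, 0, 0], "tz":[0, 0, 0, 0, 0, 0, 0, 0], "rx":[0, 0, 0, 0, 0, 0, 0, 0], "ry":[0, 0, 0, 0, 0, 0, 0, 0], "rz":[0, 0, 0, 0, 0, 0, 0, 0]}'|tail -3; python3 steer.py '{"finger_gap":[1, 1, 1, 1, 1, 1], "tx":[0, 0, 0, 0, 0, 0], "ty":[0, 0, 0, 0, 0, 0], "tz":[-0.03, -0.07, -0.12, -0.15, -0.15, -0.15], "rx":[0, 0, 0, 0, 0, 0], "ry":[0, 0, 0, 0, 0, 0], "rz":[0, 0, 0, 0, 0, 0]}'|sed -n '2p;4,5p'
python3 - <<'E'
from ring import *
cap('scene','s12');cap('top','t12');cap('wrist','w12')
for v in('s12','t12'):
    P=cloud(load(v)); rep(v,sel(P,(.461,.319),.035,.149,.16)); rep('h2',sel(P,(.5245,.306),.03,.14,.16)); rep('h3',sel(P,(.588,.293),.03,.14,.16))
    c,n=ring(v,(.601,.092)); d=c-[.5735,-.1595]; print(v,c,n,np.hypot(*d))
a=cv2.imread('pics/s12.png')[130:340,180:520];cv2.imwrite('pics/c12.png',cv2.resize(a,None,fx=2.3,fy=2.3,interpolation=3))
E
```

```text
tcp_pos: [0.4614, 0.318, 0.1079]
wrist_force: [-0.6, -0.6, -0.4]
wrist_force: [0.2, 1.0, -0.4]
gripper_width: 0.984
gripper_force: 0.0
tcp_pos: [0.461, 0.3178, 0.2578]
wrist_force: [-0.6, 0.4, -1.0]
gripper_width: 0.998
s12 174 rect c 462.6 317.7 wh 34.3 21.3 ang 77.5 zmed 153.4
h2 131 rect c 527.3 306.6 wh 20.4 21.1 ang 78.8 zmed 145.5
h3 142 rect c 590.8 294.1 wh 18.4 21.9 ang 35.6 zmed 145.2
s12 [0.60305838 0.09357277] 141 0.2547930975788387
t12 0
h2 124 rect c 524.2 305.3 wh 20.7 22.2 ang 42.5 zmed 146.4
h3 121 rect c 588.1 292.4 wh 22.5 21.7 ang 65.5 zmed 145.8
t12 [0.60029711 0.09359592] 123 0.25451057036387553
```

View pics/c12.png

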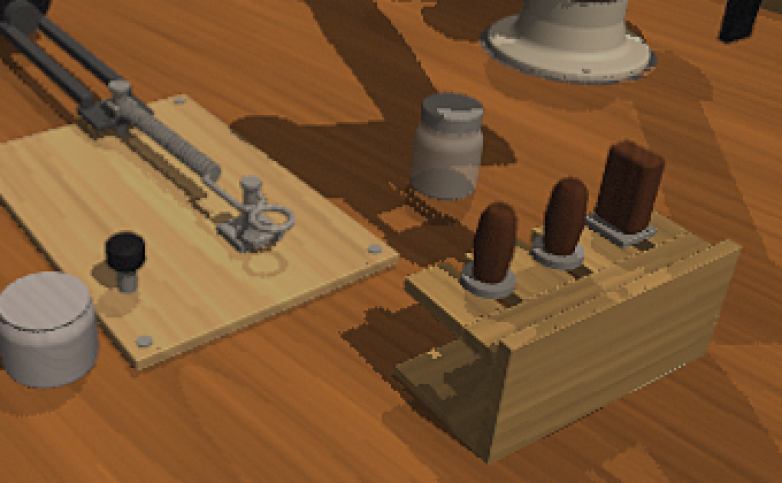

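The puller hangs in its own slot at (630,190), the hook is on the post at (250,215) with the spring stretched, and the bystanders are in place. I'm handing in.

```bash
python3 -c "
from station import r, vision
print(r.finish_job())"
```

```text
the job is handed in; nothing more can be done
None
```

The job is handed in, with no verdict returned: my last measurements put the spring hooked on the anchor post at about 64 mm stretch, the puller upright in its own rack slot, and the other tools, jar and tin where they were.

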